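# Swing the supply tray round its pivot and lock it

## Robot

A 7-joint arm with a two-finger parallel gripper is mounted at the origin on a cart in front of the work surface, level with it; the furniture and walls round the work are solid. World frame = base frame: x ahead of the robot, y to its left, z up, the work surface at z = 0. Lengths are in m, angles in degrees, forces in N, time in s.
With the tool pointing down it reaches from about 0.35 to 0.9 m from the base axis. Payload 8.1 kg.
Tool frame: the origin (TCP) lies on the centre line of the jaws, within the pads' length; the fingertips stand ctrl.finger_overhang ahead of it and the grasp point (between the pads) lies 8 mm behind it (ctrl.finger_overhang is the distance from the TCP to the fingertips, in m); x points along the fingers, y is the direction in which the jaws open and shut, and the axes are right-handed (so a half turn about x gives the same grasp; the last joint's range is limited). The gripper opens to 85 mm and grips with 20 to 120 N. Pads are 22 mm wide; open, the fingers measure 114 mm over their backs; the gripper's body (76 mm by 85 mm) begins 54 mm behind the grasp point. The pads swing forward as they close: fully open they stand 13 mm farther back than shut.
Start: joints at [57.491, 24.895, 1.432, 90.138, -0.665, 64.973, -4.303], TCP at [0.28, -0.559, 0.242] pointing down, gripper open.
Joint ranges: [-149.89, 149.89], [-25.12, 119.58], [-72.63, 75.52], [4.76, 147.25], [-75.54, 255.54], [6.69, 114.76], [-157.13, 157.13]. Speed limits (degrees/s): [127.2, 127.2, 172.46, 172.46, 180, 180, 180].

## Interface

Orientations are given as a 3x3 rotation matrix whose columns are the frame's x, y, z axes.
In Python, from bench import ctrl gives the robot as it stands. The module is installed in compiled form; this text tells all that it offers.
- The arm moves only by the shell command python3 -m crank 'ROWS' [FORCE]. ROWS is JSON, a list of rows, each a list of 5 numbers: the shift along the tool's x, y, z as a fraction of full scale, then the turn about the tool's x as a fraction of full scale, then the closure, from -1 (fully open) to 1 (shut). A call has 1 to 12 rows; each row shifts and turns the commanded pose from where the row before left it, along the tool's axes as they then stand; what a row does not reach is not made up. Full scale, the value 1, is 3 cm for a shift and 0.08 rad for a turn. A row lasts 1/10 s, in which the tool goes at most 50 mm and 8.59 degrees, less where a joint would pass 70% of its speed; a pose out of reach is approached as far as the arm can. A call with a number of a shift or a turn outside -1 to 1 is refused whole. A call with a gripper value outside its range is refused whole. The fingers move at their own pace and stop on an object; FORCE is the grip in N (left out, the last holds). Time passes only in rows, so rows that do not move let the fingers close. It gives the time, the measured TCP pose, the force and the opening at its end, in the units of the state.
- ctrl.get_obs(): the state, without advancing time (a new reading comes with each control period).
- ctrl.grab_frame(name): name is "side" or "top" or "wrist"; returns a dict with "frame" (420x560x3 uint8, red, green, blue), "intrinsics" (3x3 intrinsics, pixels), "rvec" (rotation vector, rad) and "tvec" (3), from world to camera coordinates, as OpenCV has them. Camera axes: x right, y down, z forward; pixel columns grow to the right and rows downward; lengths in m; the calibration is good to about 2 mm. A picture is of the moment at which its call begins. There is no depth.
- ctrl.job_done(): hands the job in, once; it reports no verdict.
The state is a dict: "time": time; "joints": joint angles; "joint_velocities": joint speeds; "joint_efforts": joint torques, N m; "eef_pos": TCP position; "orientation": TCP orientation; "contact_force": force on the tool from outside, world axes, zero at the start; "moment": the same for the moment, N m; "grip_width": finger opening in m.
Only numpy, scipy, OpenCV 4.12 (cv2) and the standard library are available. Lean on these libraries where they do the work, as an engineer would, in place of code of your own. Each camera call takes 0.05 s, during which the arm holds its last target.

## Task

Swing the steel swivel tray counter-clockwise round its pivot until its hole stands over the hole in the index arm, and lock it there with the pin from the stand, pushed fully home through both holes. Whichever of the white-lidded cup and the dropper bottle blocks the swing must first be set aside, so that the tray bumps neither; at the end both stand upright on the folding table itself. Keep the roll of tape lying on the tray and leave everything else on the table where it is.

Things in the scene. Friction and masses are not known exactly. Their poses are not given: they have to be found in the camera images.
- pivot (a point): On the vertical pivot axis of the swivel tray, 28 mm above the table (the tray floor's height), under a dark bolt head 20 mm wide, 12 mm high. Part of a round steel foot 68 mm across fixed to the table. Its axes do not turn with the tray: x is the direction of the tray's long axis at joint value 0.
- swivel_tray (a joint): Angle in rad of the tray about its pivot, growing counter-clockwise seen from above, 0 at the start. Free from -0.35 to 2.1. The hinge is stiff by friction only (about 1 N of sideways push at the hole moves it, no spring): the tray stays where it is left.
- tray_hole (a point): Lock hole, 12 mm wide, through the tray's floor near its far end; the point is at its mouth, 28 mm above the table. Axes are the tray's: x along the long side away from the pivot, y to its left, z up. From the pivot axis the hole is at x 155, y 23 mm in these axes (157 mm away).
- tray_middle (a point): Point on the floor of the swivel tray, at x 75, y 23 mm from the pivot axis (axes as tray_hole). The tray is a plain steel rectangle 200 x 90 mm: x -22 to 178, y -22 to 68 mm from the pivot axis; underside 20, floor 28 mm above the table; rim 4 mm thick all round up to 36 mm. It turns clear above the index arm.
- index_hole (a point): Mouth of a 14 mm hole right through the end block (46 x 60 mm, 18 mm high) of the dark index arm (24 mm wide, 12 high), fixed to the table, leading from the pivot; 157 mm from the pivot axis, 18 mm above the table. The tray hides it once swung over. Its x axis is the tray's wanted long-axis direction, 1.35 to 1.6 rad counter-clockwise of the start.
- pin_knob (a point): Middle of the lock pin's black knob, where to hold it: cylinder 26 mm wide, 26 high, upright, z up. Steel shaft 10 mm wide, tip tapered to 4.4 mm over its last 5 mm. Below this point: knob's end 13 mm, flange (26 mm wide) underside 27 mm, tip 53 mm. 70 g. Hangs in its stand at the start. Fully home, the flange rests on the tray floor, tip 2 mm above the table.
- pin_tip (a point): End of the lock pin's shaft, 53 mm below the middle of the knob; z runs up the pin.
- pin_stand: Grey block 50 x 50 x 30 mm fixed to the table, origin at the centre of its underside, with a 13 mm hole in which the lock pin hangs upright at the start (flange on the block).
- cup_middle (a point): Centre (half-way up) of the specimen cup with a plain white lid: 72 mm high, body 50 mm wide, lid 55 mm wide from 58 mm up. 50 g. It stands either in the way of the tray's swing or, swapped with the dropper bottle, on the left of the table.
- dropper_middle (a point): Centre (half-way up, 53 mm) of the dark dropper bottle: 106 mm high, body 33 mm wide up to 62 mm, black dropper 22 mm wide at its collar, tapering, above; best held round the body's top at about the height of this point or round the collar just above. 50 g. It stands either in the way of the swing or, swapped with the cup, on the left.
- centrifuge_corner (a point): Foot of the nearest-to-the-work vertical corner of the large white bench centrifuge, fixed behind on the left: an obstacle 236 mm high, sides 390 mm. From this corner its front runs left (+y) and 15 degrees towards the robot, its right side runs away (+x) and 15 degrees to the left; its lid stands open at the back.
- tape: Roll of tape lying on the tray, 58 mm wide, 19 mm high, origin at the centre of its underside.
- timer: Bystander: bench timer, 64 x 62 x 22 mm, origin under its centre.
- marker: Bystander: marker lying along its y axis, 138 mm long, 14 mm thick, origin under its centre.
- scissors: Bystander: scissors lying flat along their y axis, 87 x 199 x 9 mm, origin under the centre.
- spanner: Bystander: T-shaped rotor key lying along its y axis, 56 x 114 x 14 mm, origin under its centre.
- tube: Bystander: capped sample tube lying along its y axis, 88 mm long, 17 mm thick, origin under its centre.
- gauze: Bystander: flat pack of gauze, 62 x 78 x 6 mm, origin under its centre.
- sleeve: Bystander: tube sleeve lying along its y axis, 86 mm long, 23 mm thick, origin under its centre.
Mind the look-alikes: they are no part of the job. There is more than one size of the part that bears pin_knob; the job needs the smaller.

How it is judged:
By the outcome, as a careful person would: the job done as asked, in the order asked, and still so for the second after the job is handed in, with the robot touching nothing.
It also fails if it takes over 72 s, if anything falls off the work surface, if the arm or the gripper's body presses on something with over 40 N, if the wrist force passes 120 N, or if a joint passes its speed limit or range.

## Working session

There is one attempt and no reset: what is moved stays moved. The work goes in short steps, Python scripts to look and compute and a shell command to move; the robot and the scene stay as the last step left them, time stands still between calls to the robot, and variables do not carry over. Pictures are saved under pics/ and viewed, and the job is handed in when it is done.

```bash
mkdir -p pics; ls
cat > h.py <<'E'
import numpy as np, cv2, json
from bench import ctrl
def grab(name, fn=None):
    f=ctrl.grab_frame(name)
    if fn: cv2.imwrite('pics/'+fn, cv2.cvtColor(f['frame'],cv2.COLOR_RGB2BGR))
    return f
def ray(f,uv):
    R,_=cv2.Rodrigues(np.array(f['rvec'],float)); t=np.array(f['tvec'],float).ravel()
    d=np.linalg.inv(np.array(f['intrinsics']))@np.array([uv[0],uv[1],1.0])
    return -R.T@t, R.T@d
def onz(f,uv,z):
    c,d=ray(f,uv); return c+d*(z-c[2])/d[2]
def proj(f,p):
    q,_=cv2.projectPoints(np.array(p,float).reshape(-1,1,3),np.array(f['rvec'],float),np.array(f['tvec'],float),np.array(f['intrinsics'],float),None); return q.reshape(-1,2)
def tri(fs,uvs):
    A=np.zeros((3,3));b=np.zeros(3)
    for f,uv in zip(fs,uvs):
        c,d=ray(f,uv); d=d/np.linalg.norm(d); M=np.eye(3)-np.outer(d,d); A+=M;b+=M@c
    return np.linalg.solve(A,b)
E
python3 - <<'E'
from h import *
import pickle
np.set_printoptions(precision=4,suppress=True)
fr={}
for n in ['side','top','wrist']:
    fr[n]=grab(n,n+'0.png')
    print(n,ray(fr[n],(280,210)))
pickle.dump(fr,open('f0.pkl','wb'))
o=ctrl.get_obs(); print(o, ctrl.finger_overhang)
E
```

```text
pics
side (array([ 0.2302, -0.4246,  0.7884]), array([ 0.3022,  0.6779, -0.6703]))
top (array([0.329 , 0.3144, 1.549 ]), array([ 0.1403, -0.0094, -0.9901]))
wrist (array([ 0.3446, -0.5265,  0.3736]), array([-0.2496, -0.1248, -0.9603]))
{'time': 0.15, 'joints': array([57.4914, 24.927 ,  1.4303, 90.1747, -0.6654, 64.974 , -4.3041]), 'joint_velocities': array([-0.046 , -0.1396, -0.0286, -0.1497,  0.0386, -0.1008,  0.0303]), 'joint_efforts': array([  0.0026, -67.0886,   1.0263, -31.6449,   0.0157,   0.0089,
         0.    ]), 'eef_pos': array([ 0.28  , -0.5584,  0.2417]), 'orientation': array([[-0.0006,  0.4482, -0.894 ],
       [ 0.001 , -0.894 , -0.4482],
       [-1.    , -0.0012,  0.0001]]), 'contact_force': array([-0.5885,  0.7327,  0.5653]), 'moment': array([ 0.024 ,  0.0201, -0.0176]), 'grip_width': 0.0851710385692586} 0.011
```

View pics/top0.png

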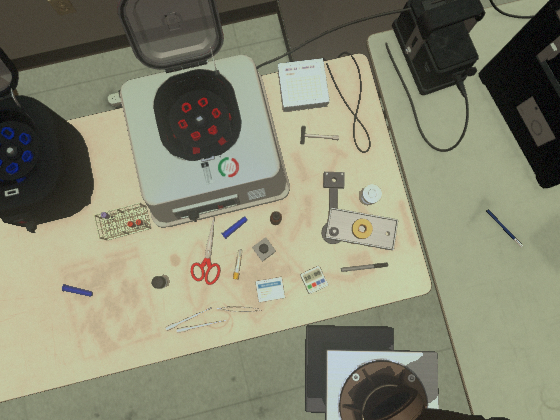

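View pics/side0.png

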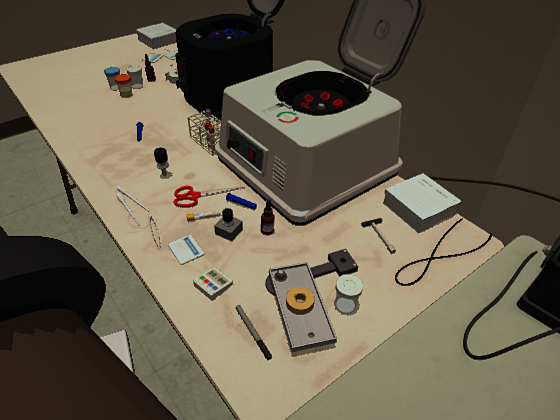

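View pics/wrist0.png

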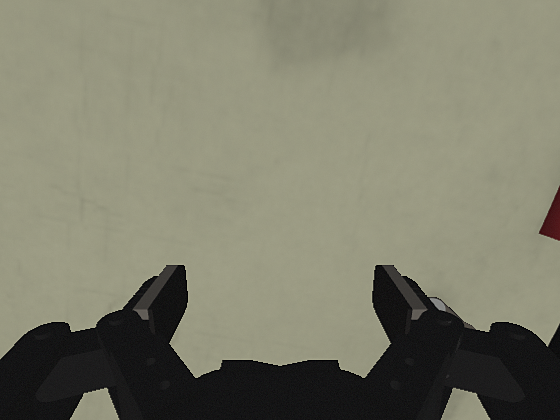

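Run:
```python
from h import *
import pickle
fr=pickle.load(open('f0.pkl','rb'))
def crop(n,x0,y0,x1,y1,s,fn):
    im=cv2.cvtColor(fr[n]['frame'],cv2.COLOR_RGB2BGR)[y0:y1,x0:x1]
    cv2.imwrite('pics/'+fn,cv2.resize(im,None,fx=s,fy=s,interpolation=cv2.INTER_CUBIC))
crop('top',230,160,410,295,4.4,'tc.png')
crop('side',150,190,370,355,3.6,'sc.png')
crop('side',100,60,260,180,4,'sc2.png')
for p in [(0,0,0),(.3,0,0),(.5,0,0),(.5,.3,0)]: print(proj(fr['top'],p),proj(fr['side'],p))
```

```text
[[382.00945271 404.26727515]] [[ 48.29475614 432.75868635]]
[[381.32489156 296.84421056]] [[218.17592381 370.16503928]]
[[380.88887685 228.42368254]] [[313.10230048 335.18889566]]
[[279.58677256 226.24226039]] [[259.7486694  236.80496753]]
```

View pics/tc.png

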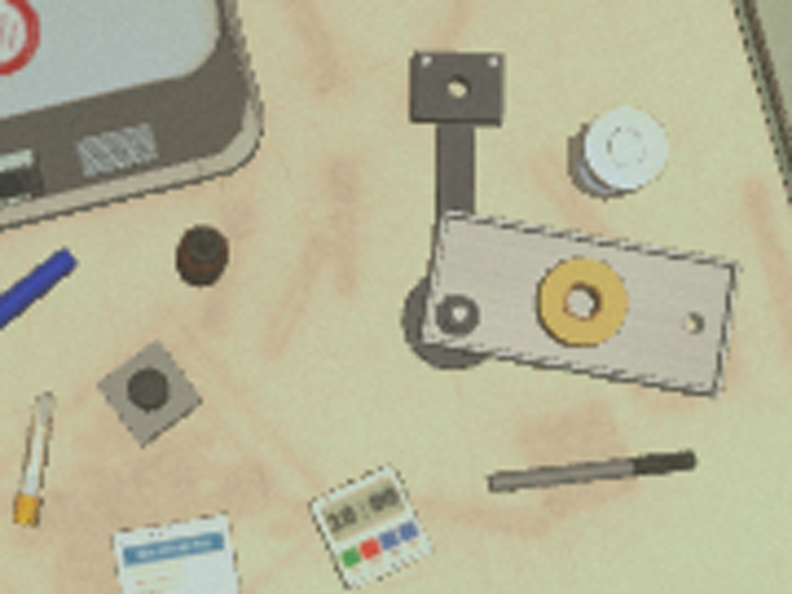

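View pics/sc.png

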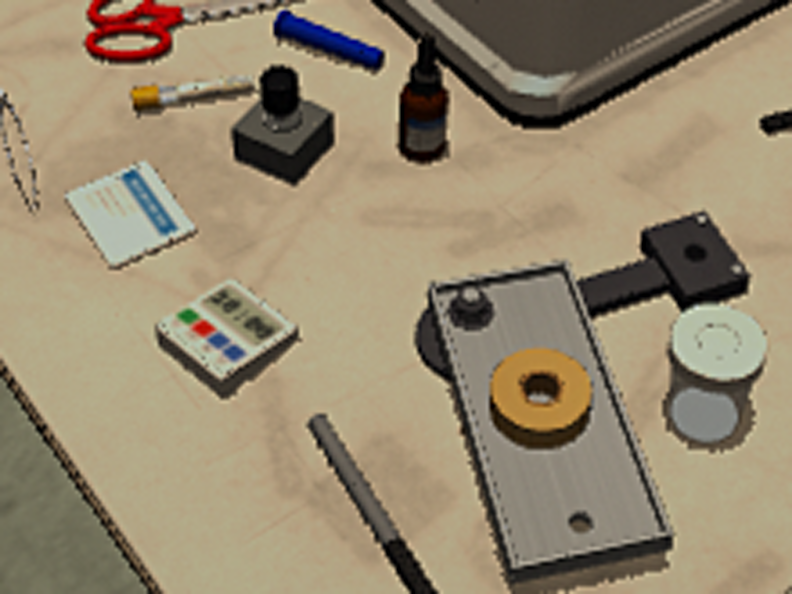

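View pics/sc2.png

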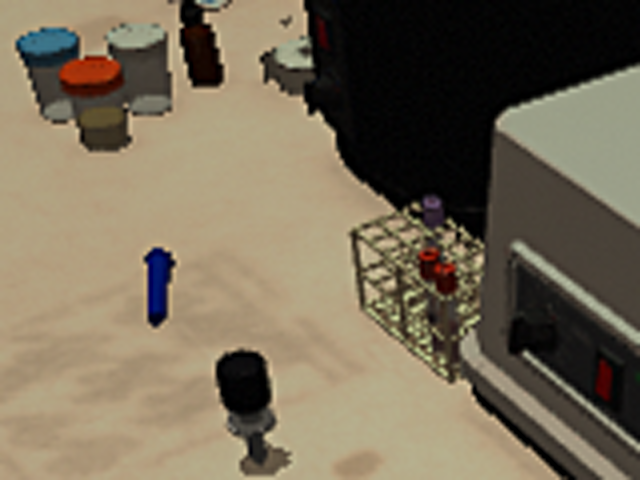

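Run:
```python
from h import *
import pickle
np.set_printoptions(precision=4,suppress=True)
fr=pickle.load(open('f0.pkl','rb'))
T=lambda x,y:(230+x/4.4-.4,160+y/4.4-.4)
S=lambda x,y:(150+x/3.6-.4,190+y/3.6-.4)
L={'bolt':((458,314),(474,294),.040),'hole':((694,323),(580,522),.028),'idx':((457,87),(695,253),.018),'knob':((148,389),(281,78),.070),'cuplid':((626,149),(717,342),.072),'dropper':((204,240),(428,40),.106),
'tape':((583,302),(541,386),.047),'standc':((150,393),(282,138),.03)}
P={}
for k,(t,s,z) in L.items():
    P[k]=onz(fr['top'],T(*t),z)
    print(k,P[k],onz(fr['side'],S(*s),z),tri([fr['top'],fr['side']],[T(*t),S(*s)]))
for a in('side','top'):
  for k,z in (('bolt',.04),('hole',.028),('idx',.018)):
    pass
h=(P['hole']-P['bolt'])[:2];i=(P['idx']-P['bolt'])[:2]
print(np.linalg.norm(h),np.linalg.norm(i),np.arctan2(h[1],h[0]),np.arctan2(i[1],i[0]),np.degrees(np.arctan2(i[1],i[0])-np.arctan2(h[1],h[0])))
print('base->',np.linalg.norm(P['idx'][:2]))
```

```text
bolt [0.4853 0.1444 0.04  ] [0.492  0.1475 0.04  ] [0.4875 0.1441 0.045 ]
hole [ 0.4839 -0.013   0.028 ] [ 0.4867 -0.0121  0.028 ] [ 0.4848 -0.0129  0.0299]
idx [0.641  0.1435 0.018 ] [0.6447 0.1425 0.018 ] [0.6428 0.1428 0.0181]
knob [0.4299 0.3452 0.07  ] [0.4353 0.3446 0.07  ] [0.4326 0.3447 0.0703]
cuplid [0.5916 0.0397 0.072 ] [0.5946 0.0392 0.072 ] [0.5929 0.0392 0.0725]
dropper [0.5217 0.3117 0.106 ] [0.5255 0.3056 0.106 ] [0.5248 0.311  0.1013]
tape [0.4942 0.0636 0.047 ] [0.4983 0.0654 0.047 ] [0.4955 0.0636 0.0503]
standc [0.4301 0.3447 0.03  ] [0.4286 0.3296 0.03  ] [0.4318 0.3448 0.0147]
0.15734268824061437 0.15572302644555264 -1.5794714559810923 -0.0055484650239153105 90.17914466045347
base-> 0.656876229112279
```

Candidates: pins – (228,215) side / (264,248) top in the stand, versus the bigger free-standing one at (161,157) side. White-lid cups – (349,285) side by the tray, versus jars at about (134,75). Droppers – (268,220) side, versus one at about (150,68). The crops show that the cup by the tray blocks the swing and that the pin in the stand is the smaller one. I'll set the cup aside at about (0.72, 0.05).

```bash
cat > go.py <<'E'
# usage: go.py x y z yaw_of_tool_y(deg)  -> needed turn units, and shift units after the turn
import sys
from h import *
np.set_printoptions(precision=3,suppress=True)
o=ctrl.get_obs(); R=np.array(o['orientation']); p=np.array(o['eef_pos'])
yaw=np.degrees(np.arctan2(R[1,1],R[0,1]))
print('t',round(o['time'],2),'p',p,'yaw',round(yaw,2),'w',round(o['grip_width'],4),'F',np.array(o['contact_force']),'q',np.array(o['joints']).round(0),'down',R[:,0])
if len(sys.argv)>4:
    x,y,z,a=map(float,sys.argv[1:5])
    da=(a-yaw+180)%360-180
    c,s=np.cos(np.radians(da)),np.sin(np.radians(da))
    R2=np.array([[c,-s,0],[s,c,0],[0,0,1]])@R
    print('turn units',-np.radians(da)/.08,'shift units (after turn)',R2.T@(np.array([x,y,z])-p)/.03,'(now)',R.T@(np.array([x,y,z])-p)/.03)
E
python3 -m crank '[[0,0,0,1,-1],[0,0,0,1,-1],[0,0,0,1,-1],[0,0,0,1,-1],[0,0,0,1,-1],[0,0,0,0.8,-1]]'; python3 go.py 0.5925 0.039 0.15 -90
```

```text
time: 0.75
eef_pos: [0.2801, -0.5585, 0.242]
orientation: [[-0.0, -0.002, -1.0], [0.001, -1.0, 0.002], [-1.0, -0.001, 0.0]]
contact_force: [-0.4, 0.2, 0.2]
grip_width: 0.0854
t 0.75 p [ 0.28  -0.558  0.242] yaw -90.14 w 0.0854 F [-0.436  0.199  0.153] q [ 53.  25.   7.  91.  -3.  65. -29.] down [-0.     0.001 -1.   ]
turn units -0.03043829333945762 shift units (after turn) [  3.074 -19.915 -10.416] (now) [  3.074 -19.94  -10.367]
```

```bash
python3 -m crank '[[0,-1,-0.5,0,-1],[0,-1,-0.5,0,-1],[0,-1,-0.5,0,-1],[0,-1,-0.5,0,-1],[0,-1,-0.5,0,-1],[0,-1,-0.5,0,-1],[0,-1,-0.5,0,-1],[0,-1,-0.5,0,-1],[0,-1,-0.5,0,-1],[0,-1,-0.5,0,-1],[0,-1,-0.5,0,-1],[0,-1,-0.5,0,-1]]'; python3 go.py 0.5925 0.039 0.15 -90
```

```text
time: 1.95
eef_pos: [0.4602, -0.1973, 0.2422]
orientation: [[-0.0, 0.001, -1.0], [-0.0, -1.0, -0.001], [-1.0, 0.0, 0.0]]
contact_force: [-0.4, 0.1, -0.7]
grip_width: 0.0854
t 1.95 p [ 0.46  -0.197  0.242] yaw -89.96 w 0.0854 F [-0.401  0.144 -0.655] q [ 20.  14.  -3. 107.   1.  60. -74.] down [-0. -0. -1.]
turn units 0.008152935603150228 shift units (after turn) [ 3.073 -7.876 -4.412] (now) [ 3.073 -7.873 -4.417]
```

```bash
python3 -m crank '[[0,-1,-0.55,0,-1],[0,-1,-0.55,0,-1],[0,-1,-0.55,0,-1],[0,-1,-0.55,0,-1],[0,-1,-0.55,0,-1],[0.5,-1,-0.55,0,-1],[0.5,-1,-0.55,0,-1],[0.5,-0.87,-0.55,0,-1],[0.5,0,0,0,-1],[0.5,0,0,0,-1],[0.5,0,0,0,-1],[0,0,0,0,-1]]'; python3 go.py 0.5925 0.039 0.056 -90
python3 - <<'E'
from h import *
import pickle
fr={n:grab(n,n+'1.png') for n in ('wrist','side')}
pickle.dump(fr,open('f1.pkl','wb'))
E
```

```text
time: 3.15
eef_pos: [0.5902, 0.0374, 0.1501]
orientation: [[-0.004, 0.001, -1.0], [-0.001, -1.0, -0.001], [-1.0, 0.001, 0.004]]
contact_force: [0.5, -0.2, -0.5]
grip_width: 0.0852
t 3.15 p [0.59  0.037 0.15 ] yaw -89.95 w 0.0852 F [ 0.486 -0.225 -0.473] q [  -3.   27.   -8.  100.    5.   53. -103.] down [-0.004 -0.001 -1.   ]
turn units 0.01125974596577277 shift units (after turn) [ 3.135 -0.055 -0.091] (now) [ 3.135 -0.055 -0.091]
```

View pics/wrist1.png

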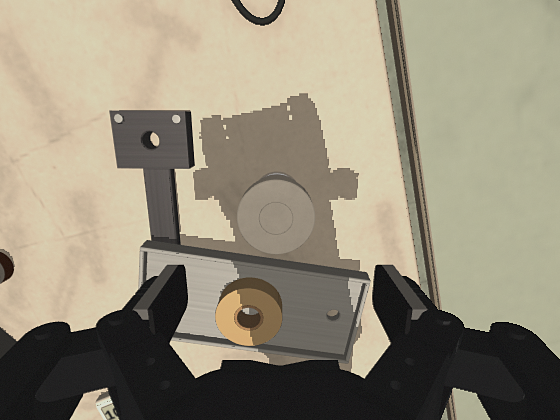

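The wrist view shows the cup lid at (276,217), the index hole at (151,140), the tray hole at (333,315) and the tape at (248,313). The jaws straddle the cup.

Run:
```python
from h import *
import pickle
np.set_printoptions(precision=4,suppress=True)
f=pickle.load(open('f1.pkl','rb'))['wrist']
for n,uv,z in (('lid',(276,217),.072),('idx',(151,140),.018),('hole',(333,315),.028)): print(n,onz(f,uv,z))
for e in [(143,244),(369,271),(346,358)]: print(onz(f,e,.036))
for p in [(.72,.05,0),(.72,.05,.072),(.75,.05,0)]: print(proj(f,p))
```

```text
lid [0.5959 0.0396 0.072 ]
idx [0.6447 0.1422 0.018 ]
hole [ 0.4861 -0.0127  0.028 ]
[0.5606 0.1516 0.036 ]
[ 0.5356 -0.04    0.036 ]
[ 0.4447 -0.0257  0.036 ]
[[263.5754  42.5007]]
[[257.6395  14.7807]]
[[263.0262  -0.4862]]
```

```bash
python3 -m crank '[[0,-0.07,-0.13,0,-1],[1,0,0,0,-1],[1,0,0,0,-1],[0.6,0,0,0,-1],[0.5,0,0,0,-1],[0,0,0,0,1],[0,0,0,0,1],[0,0,0,0,1],[0,0,0,0,1],[0,0,0,0,1],[0,0,0,0,1],[0,0,0,0,1]]' 25; python3 go.py 0.5925 0.039 0.056 -90
```

```text
time: 4.45
eef_pos: [0.5967, 0.0398, 0.0606]
orientation: [[0.002, 0.001, -1.0], [0.0, -1.0, -0.001], [-1.0, -0.0, -0.002]]
contact_force: [0.3, 0.3, 6.3]
grip_width: 0.0523
t 4.45 p [0.597 0.04  0.061] yaw -89.96 w 0.0523 F [0.299 0.287 6.334] q [  -4.   34.   -8.  104.    6.   42. -105.] down [ 0.002  0.    -1.   ]
turn units 0.008053049000092563 shift units (after turn) [0.151 0.027 0.139] (now) [0.151 0.027 0.139]
```

Run:
```python
from h import *
grab('wrist','wrist2.png')
im=cv2.cvtColor(grab('side')['frame'],cv2.COLOR_RGB2BGR)[200:350,250:450]
cv2.imwrite('pics/s2.png',cv2.resize(im,None,fx=4,fy=4,interpolation=cv2.INTER_CUBIC))
```

```text
(no output)
```

View pics/s2.png

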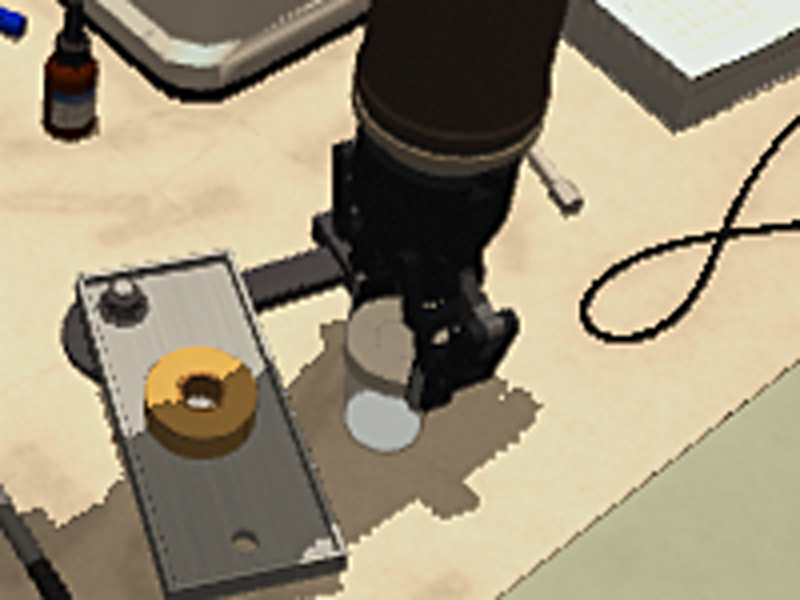

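View pics/wrist2.png

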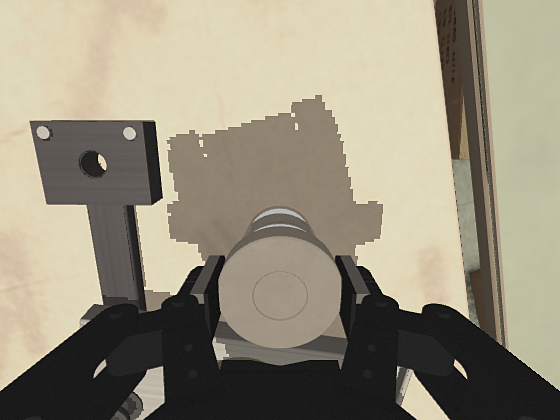

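```bash
python3 -m crank '[[-0.5,0,0,0,1],[-0.5,0,0,0,1],[-0.5,0.0,0,0,1],[0,0.1,-0.4,0,1],[0,0.1,-0.6,0,1],[0,0.1,-0.6,0,1],[0,0.1,-0.6,0,1],[0,0.1,-0.6,0,1],[0,0.1,-0.6,0,1],[0,0,0,0,1],[0,0,0,0,1]]'; python3 go.py 0.70 0.02 0.062 -90
python3 - <<'E'
from h import *
grab('wrist','wrist3.png')
E
```

```text
time: 5.65
eef_pos: [0.6972, 0.0219, 0.1047]
orientation: [[-0.0, 0.001, -1.0], [0.0, -1.0, -0.001], [-1.0, -0.0, 0.0]]
contact_force: [-0.2, -0.5, -1.6]
grip_width: 0.0527
t 5.65 p [0.697 0.022 0.105] yaw -89.97 w 0.0527 F [-0.154 -0.493 -1.646] q [  -2.   39.   -7.   86.    6.   55. -101.] down [-0.  0. -1.]
turn units 0.006916898257808854 shift units (after turn) [ 1.422  0.062 -0.093] (now) [ 1.422  0.062 -0.093]
```

View pics/wrist3.png

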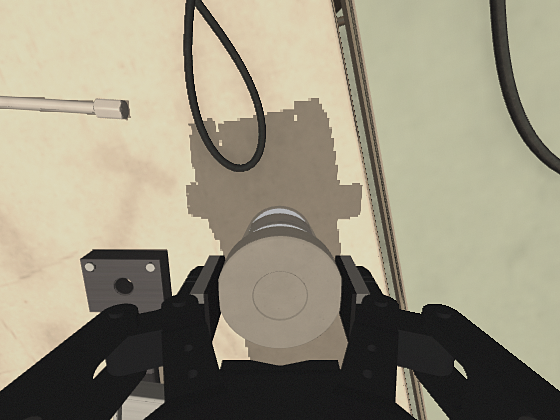

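```bash
python3 -m crank '[[0.5,0,0,0,1],[0.5,0,0,0,1],[0.3,0,0,0,1],[0.1,0,0,0,1],[0,0,0,0,1]]'; python3 go.py 0.70 0.02 0.062 -90
```

```text
time: 6.2
eef_pos: [0.6972, 0.0217, 0.0615]
orientation: [[-0.001, 0.001, -1.0], [-0.0, -1.0, -0.001], [-1.0, 0.0, 0.001]]
contact_force: [0.3, 0.1, -1.0]
grip_width: 0.0525
t 6.2 p [0.697 0.022 0.061] yaw -89.96 w 0.0525 F [ 0.275  0.11  -0.96 ] q [  -2.   42.   -7.   88.    6.   51. -101.] down [-0.001 -0.    -1.   ]
turn units 0.009619499561539832 shift units (after turn) [-0.017  0.058 -0.092] (now) [-0.017  0.058 -0.092]
```

```bash
python3 -m crank '[[0.07,0,0,0,1],[0,0,0,0,0.4],[0,0,0,0,0.1],[0,0,0,0,-0.4],[0,0,0,0,-1],[0,0,0,0,-1],[-0.5,0,0,0,-1],[-1,0,0,0,-1],[-1,0,0,0,-1],[-0.5,0,0,0,-1]]'; python3 go.py 0.465 -0.036 0.10 -98.9
python3 - <<'E'
from h import *
grab('wrist','wrist4.png')
im=cv2.cvtColor(grab('side','side4.png')['frame'],cv2.COLOR_RGB2BGR)[200:350,250:450]
cv2.imwrite('pics/s4.png',cv2.resize(im,None,fx=4,fy=4,interpolation=cv2.INTER_CUBIC))
E
```

```text
time: 7.2
eef_pos: [0.6991, 0.022, 0.1542]
orientation: [[0.004, 0.001, -1.0], [0.0, -1.0, -0.001], [-1.0, -0.0, -0.004]]
contact_force: [-0.2, 0.4, 0.4]
grip_width: 0.0855
t 7.2 p [0.699 0.022 0.154] yaw -89.96 w 0.0855 F [-0.245  0.414  0.388] q [  -2.   36.   -7.   84.    5.   60. -100.] down [ 0.004  0.    -1.   ]
turn units 1.9496624459591456 shift units (after turn) [1.772 3.117 7.417] (now) [1.771 1.928 7.811]
```

View pics/s4.png

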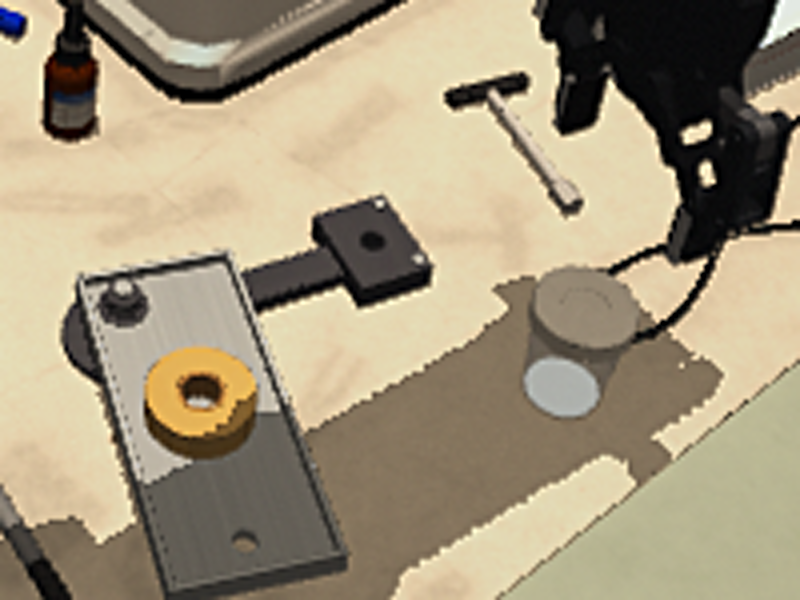

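```bash
python3 -m crank '[[0,0.1,0.9,0,-0.5],[0,0.1,1,0,0],[0,0.1,1,0,0.3],[0,0.1,1,0,0.3],[0,0.1,1,0,0.3],[0,0.1,1,0,0.3],[0,0.1,1,0,0.3],[0,0.07,1,0,0.3],[0,0,0.6,0,0.3],[0,0,0,-1,0.3],[0,0,0,-1,0.3],[0,0,0,-1,0.3]]'; python3 -m crank '[[0,0,0,-1,0.3],[0,0,0,-1,0.3],[0,0,0,-1,0.3],[0,0,0,-1,0.3],[0,0,0,-1,0.3],[0,0,0,-1,0.3],[0,0,0,-1,0.3],[0,0,0,-1,0.3],[0,0,0,-1,0.3],[0,0,0,-1,0.3],[0,0,0,-1,0.3],[0,0,0,-1,0.3]]'; python3 go.py 0.4433 -0.0012 0.08 -8.9
```

```text
time: 8.5
eef_pos: [0.4418, -0.0016, 0.1495]
orientation: [[-0.001, 0.242, -0.97], [-0.0, -0.97, -0.242], [-1.0, -0.0, 0.001]]
contact_force: [-0.7, 0.6, 0.2]
grip_width: 0.03
time: 9.7
eef_pos: [0.4418, -0.0016, 0.1494]
orientation: [[-0.002, 0.934, -0.359], [0.0, -0.359, -0.934], [-1.0, -0.002, 0.001]]
contact_force: [0.2, -0.4, -0.1]
grip_width: 0.0302
t 9.7 p [ 0.442 -0.002  0.149] yaw -21.01 w 0.0302 F [ 0.229 -0.365 -0.147] q [ 13.  17. -24. 120.   9.  46. -38.] down [-0.002  0.    -1.   ]
turn units -2.6416959621958376 shift units (after turn) [ 2.312  0.051 -0.022] (now) [ 2.312  0.045 -0.031]
```

```bash
python3 -m crank '[[0,0,0,-1,0.3],[0.3,0,0,-1,0.3],[0.5,0.05,0,-0.64,0.3],[1,0,0,0,0.3],[0.5,0,0,0,0.3],[0,0,0,0,0.3]]'; python3 go.py 0.4433 -0.0012 0.042 -8.9
python3 - <<'E'
from h import *
grab('wrist','wrist5.png')
im=cv2.cvtColor(grab('side','side5.png')['frame'],cv2.COLOR_RGB2BGR)[200:400,200:400]
cv2.imwrite('pics/s5.png',cv2.resize(im,None,fx=3,fy=3,interpolation=cv2.INTER_CUBIC))
E
```

```text
time: 10.3
eef_pos: [0.4419, -0.002, 0.0789]
orientation: [[-0.005, 0.987, -0.158], [0.0, -0.158, -0.987], [-1.0, -0.005, 0.001]]
contact_force: [-0.5, -1.4, 1.2]
grip_width: 0.0297
t 10.3 p [ 0.442 -0.002  0.079] yaw -9.08 w 0.0297 F [-0.467 -1.37   1.173] q [ 12.  24. -24. 123.  16.  36. -32.] down [-0.005  0.    -1.   ]
turn units -0.040043579149500644 shift units (after turn) [ 1.231  0.049 -0.033] (now) [ 1.231  0.049 -0.034]
```

View pics/wrist5.png

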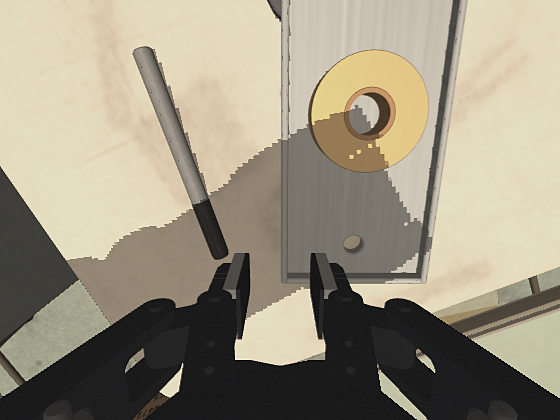

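View pics/s5.png

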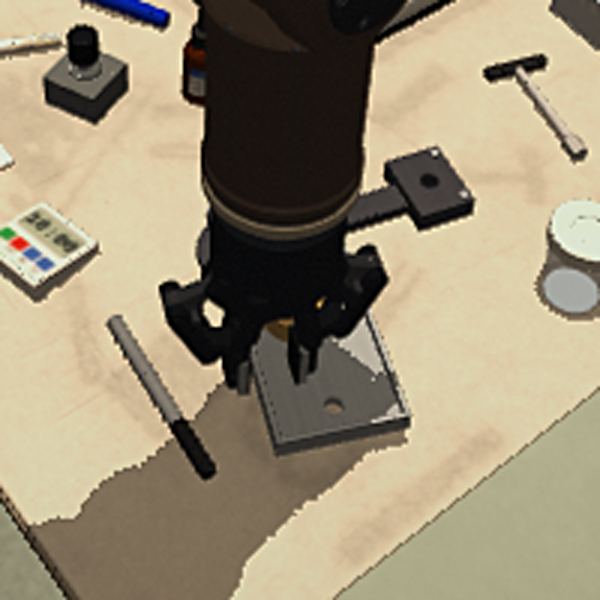

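```bash
python3 -m crank '[[0.5,0.05,-0.03,0,0.3],[0.5,0,0,0,0.3],[0.2,0,0,0,0.3],[0,0,0,0,0.3]]' 20; python3 go.py 0.4433 -0.0012 0.042 -8.9
```

```text
time: 10.8
eef_pos: [0.4456, -0.0012, 0.0453]
orientation: [[-0.0, 0.987, -0.158], [-0.0, -0.158, -0.987], [-1.0, -0.0, 0.0]]
contact_force: [-0.8, 0.1, 0.9]
grip_width: 0.03
t 10.8 p [ 0.446 -0.001  0.045] yaw -9.1 w 0.03 F [-0.778  0.107  0.909] q [ 10.  27. -22. 125.  19.  31. -35.] down [-0. -0. -1.]
turn units -0.04336742306111602 shift units (after turn) [ 0.109 -0.076  0.012] (now) [ 0.109 -0.076  0.013]
```

```bash
python3 -m crank '[[0.11,-0.07,0,0,0.3],[0,0,0,0,0.6],[0,0,0,0,0.8],[0,0,0,0,1],[0,0,0,0,1],[0,0,0,0,1],[0,0,0,0,1]]' 20; python3 go.py 0.4433 -0.0012 0.042 -8.9;python3 - <<'E'
from h import *
grab('wrist','wrist6.png')
E
```

```text
time: 11.5
eef_pos: [0.444, -0.0009, 0.0423]
orientation: [[0.001, 0.987, -0.158], [-0.0, -0.158, -0.987], [-1.0, 0.001, 0.0]]
contact_force: [-1.6, -0.7, 5.5]
grip_width: 0.0029
t 11.5 p [ 0.444 -0.001  0.042] yaw -9.11 w 0.0029 F [-1.62  -0.654  5.468] q [ 10.  27. -22. 125.  19.  31. -35.] down [ 0.001 -0.    -1.   ]
turn units -0.046569426020303506 shift units (after turn) [ 0.01  -0.02   0.015] (now) [ 0.01  -0.02   0.015]
```

View pics/wrist6.png

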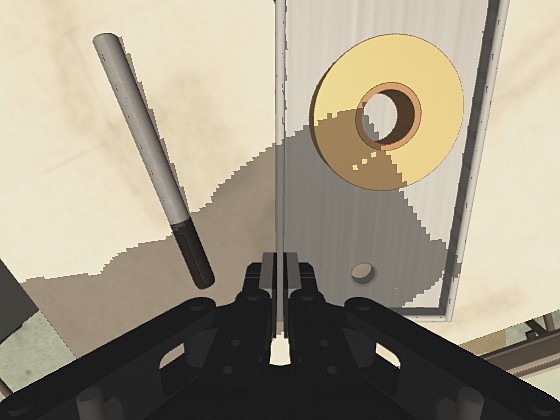

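```bash
python3 -m crank '[[-0.02,0.1,0.012,-0.25,1],[0,0.2,0.021,-0.5,1],[0,0.2,0.021,-0.5,1],[0,0.2,0.021,-0.5,1],[0,0.1,0.012,-0.25,1],[0,0,0,0,1]]'; python3 go.py
python3 - <<'E'
from h import *
grab('wrist','wrist7.png')
o=ctrl.get_obs();d=np.array(o['eef_pos'])[:2]-[.4863,.1439];print(np.hypot(*d),np.degrees(np.arctan2(d[1],d[0])))
E
```

```text
time: 12.15
eef_pos: [0.4677, -0.006, 0.0424]
orientation: [[0.0, 1.0, 0.001], [0.0, 0.001, -1.0], [-1.0, 0.0, -0.0]]
contact_force: [0.5, -0.7, -1.3]
grip_width: 0.0032
t 12.15 p [ 0.468 -0.006  0.042] yaw 0.06 w 0.0032 F [ 0.488 -0.679 -1.348] q [ 13.  29. -24. 122.  21.  33. -27.] down [ 0.  0. -1.]
0.15105383359191413 -97.14858372853382
```

View pics/wrist7.png

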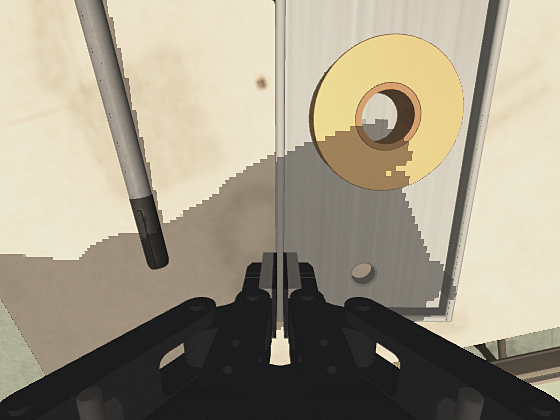

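```bash
python3 -m crank '[[0,0.1,0.012,-0.25,1],[0,0.2,0.021,-0.5,1],[0,0.2,0.021,-0.5,1],[0,0.2,0.021,-0.5,1],[0,0.2,0.021,-0.5,1],[0,0.2,0.021,-0.5,1],[0,0.2,0.021,-0.5,1],[0,0.2,0.021,-0.5,1],[0,0.2,0.021,-0.5,1],[0,0.2,0.021,-0.5,1],[0,0.2,0.021,-0.5,1],[0,0.1,0.012,-0.25,1]]'; python3 go.py
python3 - <<'E'
from h import *
grab('side','side8.png')
o=ctrl.get_obs();d=np.array(o['eef_pos'])[:2]-[.4863,.1439];print(np.hypot(*d),np.degrees(np.arctan2(d[1],d[0])))
E
```

```text
time: 13.4
eef_pos: [0.5331, -0.0003, 0.0424]
orientation: [[-0.0, 0.904, 0.428], [-0.001, 0.428, -0.904], [-1.0, -0.001, 0.001]]
contact_force: [0.4, -3.5, 0.6]
grip_width: 0.0028
t 13.4 p [ 0.533 -0.     0.042] yaw 25.33 w 0.0028 F [ 0.407 -3.479  0.626] q [ 16.  35. -30. 112.  27.  40.  -5.] down [-0.    -0.001 -1.   ]
0.15163806842324568 -71.8604178327587
```

View pics/side8.png

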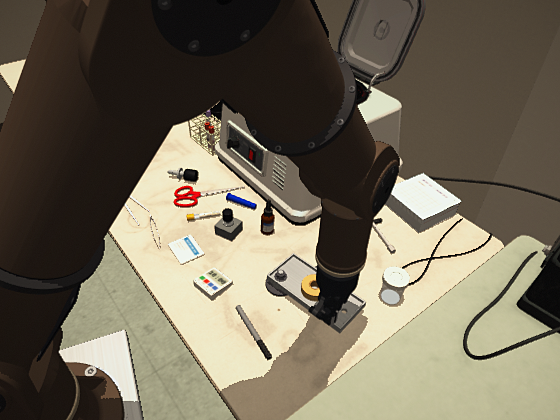

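```bash
python3 -m crank '[[0,0.1,0.002,-0.25,1],[0,0.2,0.016,-0.5,1],[0,0.2,0.021,-0.5,1],[0,0.2,0.021,-0.5,1],[0,0.2,0.021,-0.5,1],[0,0.2,0.021,-0.5,1],[0,0.2,0.021,-0.5,1],[0,0.2,0.021,-0.5,1],[0,0.2,0.021,-0.5,1],[0,0.2,0.021,-0.5,1],[0,0.2,0.021,-0.5,1],[0,0.1,0.012,-0.25,1]]'; python3 go.py
python3 - <<'E'
from h import *
grab('wrist','wrist9.png')
o=ctrl.get_obs();d=np.array(o['eef_pos'])[:2]-[.4863,.1439];print(np.hypot(*d),np.degrees(np.arctan2(d[1],d[0])))
E
```

```text
time: 14.65
eef_pos: [0.5906, 0.0329, 0.0425]
orientation: [[0.002, 0.637, 0.771], [-0.002, 0.771, -0.637], [-1.0, -0.0, 0.003]]
contact_force: [4.3, -7.7, -2.1]
grip_width: 0.0027
t 14.65 p [0.591 0.033 0.042] yaw 50.46 w 0.0027 F [ 4.301 -7.71  -2.111] q [ 16.  40. -36. 104.  32.  46.  14.] down [ 0.002 -0.002 -1.   ]
0.15225857608321122 -46.62811752834325
```

View pics/wrist9.png

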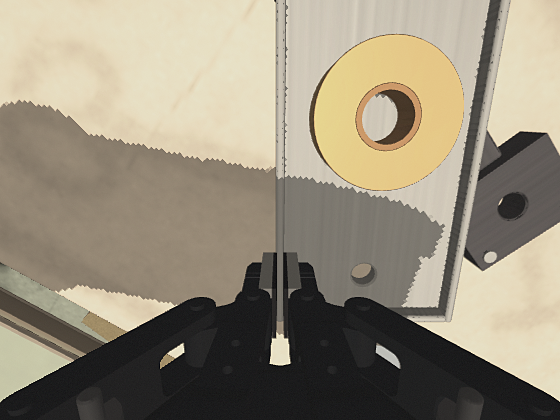

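View pics/side4.png

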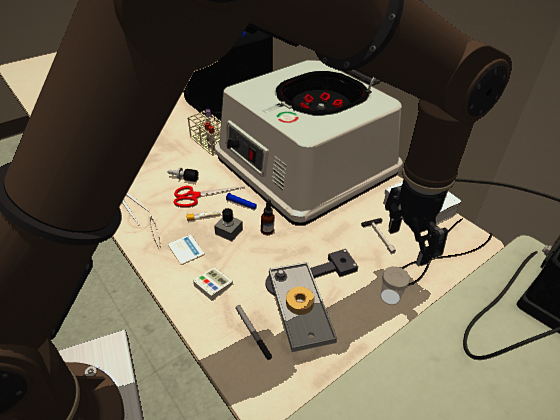

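Run:
```python
import numpy as np
D=[(.444,-.0009,-9.11),(.4677,-.006,.06),(.5331,-.0003,25.33),(.5906,.0329,50.46)]
A=[];b=[]
for x,y,a in D:
    c,s=np.cos(np.radians(a)),np.sin(np.radians(a))
    A+=[[1,0,c,-s],[0,1,s,c]];b+=[x,y]
r=np.linalg.lstsq(np.array(A),np.array(b),rcond=None);print(r[0],np.array(A)@r[0]-b)
```

```text
[ 0.48771996  0.14391891 -0.02030521 -0.14989908] [-6.27050218e-05  2.55624477e-05 -1.28264496e-04 -1.35048769e-06
  3.98421861e-04  4.41253437e-05 -2.07452343e-04 -6.83373037e-05]
```

Run:
```python
from h import *
np.set_printoptions(precision=4,suppress=True)
f=grab('wrist'); g=cv2.cvtColor(f['frame'],cv2.COLOR_RGB2BGR)
cv2.imwrite('pics/w10.png',cv2.resize(np.hstack([g[180:240,480:550],g[245:305,325:395]]),None,fx=5,fy=5,interpolation=cv2.INTER_CUBIC))
print(onz(f,(512,205),.018),onz(f,(363,272),.028))
c=np.array([.4877,.1439]);a=np.radians(50.46-90)+np.arctan2(23,155)
print(c+.1567*np.array([np.cos(a),np.sin(a)]))
```

```text
[0.6444 0.1436 0.018 ] [0.6211 0.0636 0.028 ]
[0.6219 0.063 ]
```

View pics/w10.png

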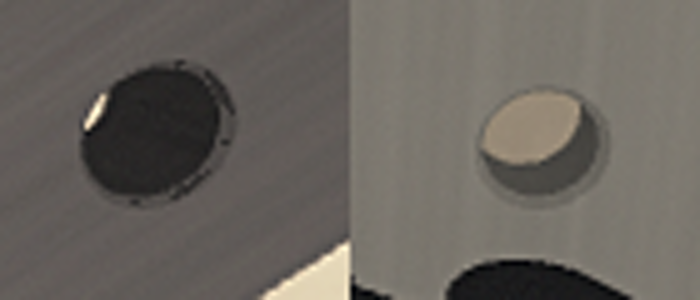

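Run:
```python
from h import *
np.set_printoptions(precision=4,suppress=True)
f=grab('wrist')
i=onz(f,(511.2,206.2),.018);h=onz(f,(362.8,274),.028)
c=np.array([.4877,.1439]);a=np.radians(50.46-90)+np.arctan2(23,155)
m=c+.1567*np.array([np.cos(a),np.sin(a)])
print(i,h,m)
for q in (i[:2]-c, i[:2]+m-h[:2]-c): print(np.hypot(*q),np.degrees(np.arctan2(q[1],q[0])), 'yaw target',np.degrees(np.arctan2(q[1],q[0]))-8.44+90)
```

```text
[0.6449 0.1429 0.018 ] [0.6219 0.0627 0.028 ] [0.6219 0.063 ]
0.15721713237659016 -0.3633644271598541 yaw target 81.19663557284015
0.15715124874122272 -0.28567324912208764 yaw target 81.27432675087792
```

```bash
python3 -m crank '[[0,0.1,0.012,-0.25,1],[0,0.2,0.021,-0.5,1],[0,0.2,0.021,-0.5,1],[0,0.2,0.021,-0.5,1],[0,0.2,0.021,-0.5,1],[0,0.2,0.021,-0.5,1],[0,0.2,0.021,-0.5,1],[0,0.2,0.021,-0.5,1],[0,0.2,0.021,-0.5,1],[0,0.2,0.021,-0.5,1],[0,0.2,0.021,-0.5,1],[0,0.1,0.012,-0.25,1]]'; python3 go.py .6327 .1009 .042 81.2
```

```text
time: 16.0
eef_pos: [0.6285, 0.0879, 0.0426]
orientation: [[0.004, 0.247, 0.969], [-0.001, 0.969, -0.247], [-1.0, -0.0, 0.004]]
contact_force: [7.6, -5.0, -4.7]
grip_width: 0.0032
t 16.0 p [0.629 0.088 0.043] yaw 75.68 w 0.0032 F [ 7.589 -5.01  -4.748] q [ 14.  45. -42.  97.  37.  52.  33.] down [ 0.004 -0.001 -1.   ]
turn units -1.2046507699710065 shift units (after turn) [0.019 0.449 0.072] (now) [0.019 0.454 0.028]
```

```bash
python3 -m crank '[[0,0.15,0.015,-0.4,1],[0,0.15,0.015,-0.4,1],[0,0.15,0.02,-0.4,1],[0,0,0,0,1],[0,0,0,0,1]]'; python3 go.py .6327 .1009 .042 81.2;python3 - <<'E'
from h import *
f=grab('wrist','wrist11.png');g=cv2.cvtColor(f['frame'],cv2.COLOR_RGB2BGR)
cv2.imwrite('pics/w11.png',cv2.resize(g[245:305,325:395],None,fx=8,fy=8,interpolation=cv2.INTER_CUBIC))
E
```

```text
time: 16.5
eef_pos: [0.6331, 0.1013, 0.0426]
orientation: [[0.005, 0.155, 0.988], [0.0, 0.988, -0.155], [-1.0, 0.001, 0.004]]
contact_force: [10.8, -2.3, -7.7]
grip_width: 0.0031
t 16.5 p [0.633 0.101 0.043] yaw 81.11 w 0.0031 F [10.796 -2.287 -7.726] q [ 13.  46. -43.  96.  38.  53.  36.] down [ 0.005  0.    -1.   ]
turn units -0.019537231896328992 shift units (after turn) [ 0.02  -0.016 -0.013] (now) [ 0.02  -0.016 -0.013]
```

View pics/w11.png

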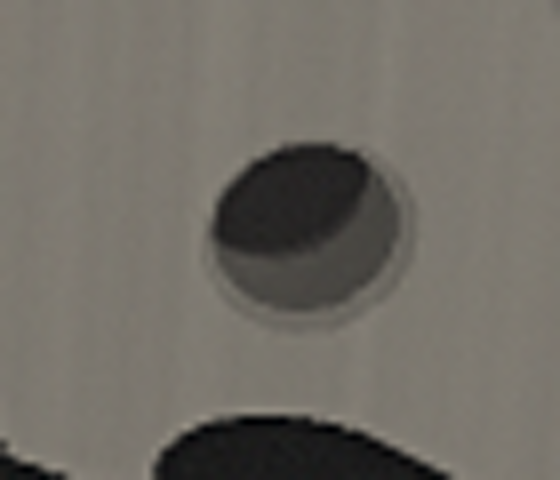

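View pics/wrist11.png

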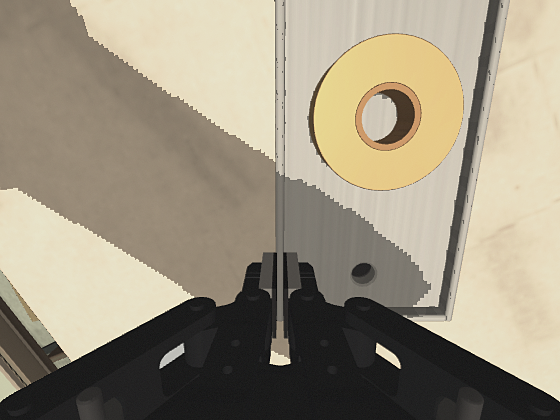

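```bash
python3 -m crank '[[0,0,0,0,0.85],[0,0,0,0,0.6],[0,0,0,0,0.4],[0,0,0,0,0.4],[-0.3,0,0,0,0.4],[-1,0,0,0,0.4],[-1,0,0,0,0.4],[-0.4,0,0,0,0.4],[0,0,0,0,0.4]]'; python3 go.py .6 .15 .13 81.2;python3 - <<'E'
from h import *
np.set_printoptions(precision=4,suppress=True)
f=grab('wrist','wrist12.png')
print(proj(f,(.6449,.1428,.028)))
E
```

```text
time: 17.45
eef_pos: [0.6316, 0.1026, 0.1258]
orientation: [[0.004, 0.153, 0.988], [0.001, 0.988, -0.153], [-1.0, 0.001, 0.003]]
contact_force: [-0.0, 0.3, -0.2]
grip_width: 0.0256
t 17.45 p [0.632 0.103 0.126] yaw 81.19 w 0.0256 F [-0.035  0.261 -0.192] q [ 15.  41. -47.  93.  33.  61.  40.] down [ 0.004  0.001 -1.   ]
turn units -0.002571633390473791 shift units (after turn) [-0.142  1.401 -1.281] (now) [-0.142  1.401 -1.281]
[[334.1128 224.6124]]
```

View pics/wrist12.png

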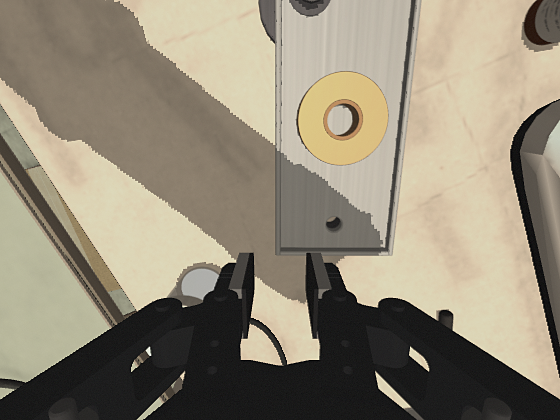

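Run:
```python
from h import *
np.set_printoptions(precision=4,suppress=True)
f=grab('wrist');g=cv2.cvtColor(f['frame'],cv2.COLOR_RGB2BGR)
cv2.imwrite('pics/w13.png',cv2.resize(g[200:245,310:360],None,fx=12,fy=12,interpolation=cv2.INTER_CUBIC))
c,d=ray(f,(280,210));print(c,d)
```

```text
[0.5594 0.1127 0.256 ] [ 0.2778 -0.0415 -0.9598]
```

View pics/w13.png

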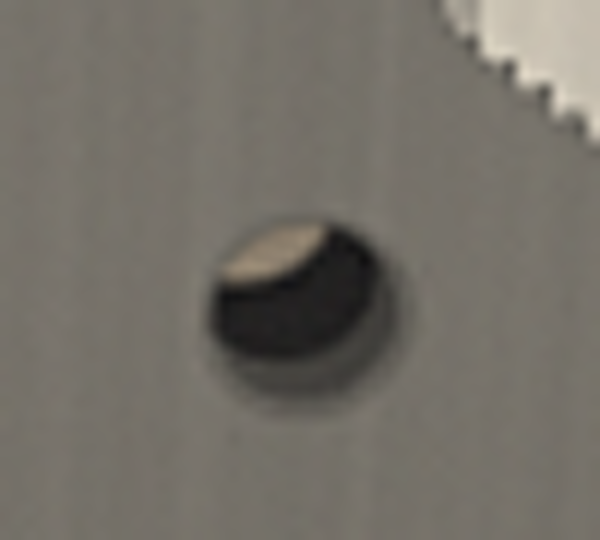

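```bash
python3 -m crank '[[0,0.5,0.9,0,0.4],[0,0.5,0.9,0,0.4],[0,0.42,0.86,0,0.4],[0,0,0,0,0.4],[0,0,0,0,0.4]]';python3 - <<'E'
from h import *
np.set_printoptions(precision=4,suppress=True)
f=grab('wrist');g=cv2.cvtColor(f['frame'],cv2.COLOR_RGB2BGR)
print(ray(f,(280,210))[0])
u=proj(f,[(.6449,.1428,.028),(.6449,.1428,.018),(.6449,.1428,0)]);print(u)
x,y=u[0].astype(int)
cv2.imwrite('pics/w14.png',cv2.resize(g[y-25:y+25,x-25:x+25],None,fx=12,fy=12,interpolation=cv2.INTER_CUBIC)); print(x,y)
E
```

```text
time: 18.05
eef_pos: [0.7149, 0.132, 0.1213]
orientation: [[-0.003, 0.153, 0.988], [-0.001, 0.988, -0.153], [-1.0, -0.001, -0.003]]
contact_force: [-0.5, 0.6, 0.3]
grip_width: 0.0256
[0.6441 0.1427 0.2535]
[[280.1139 120.0854]
 [280.1025 120.0364]
 [280.0841 119.958 ]]
280 120
```

View pics/w14.png

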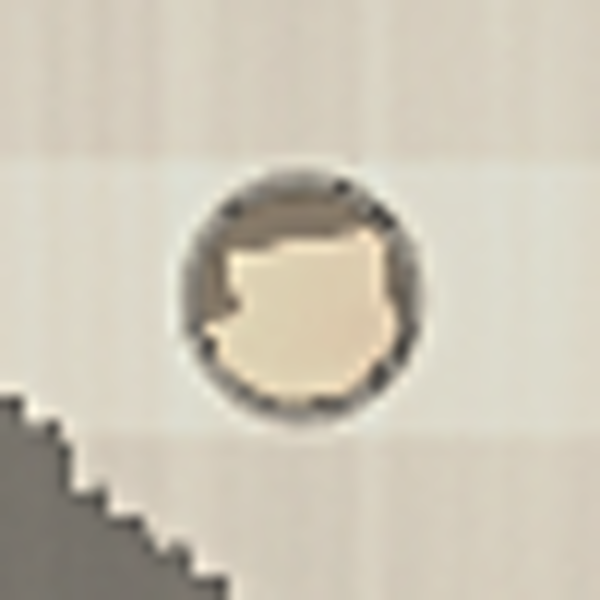

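```bash
python3 - <<'E'
from h import *
import pickle
fr=pickle.load(open('f0.pkl','rb'))
print(onz(fr['side'],(299,219),0), onz(fr['top'],(288.5,195),0))
E
python3 go.py .45 .15 .16 81.2; python3 go.py .45 .335 .16 81.2
```

```text
[ 6.17843364e-01  3.22344318e-01 -1.11022302e-16] [0.59418537 0.27535354 0.        ]
t 18.1 p [0.715 0.132 0.122] yaw 81.23 w 0.0253 F [-0.312 -0.821 -0.105] q [  9.  48. -44.  78.  34.  68.  43.] down [-0.003 -0.001 -1.   ]
turn units 0.005581553724070556 shift units (after turn) [-1.251 -0.748 -8.813] (now) [-1.251 -0.745 -8.814]
t 18.1 p [0.715 0.132 0.122] yaw 81.23 w 0.0253 F [-0.312 -0.821 -0.105] q [  9.  48. -44.  78.  34.  68.  43.] down [-0.003 -0.001 -1.   ]
turn units 0.005581553724070556 shift units (after turn) [-1.256  5.346 -9.757] (now) [-1.256  5.35  -9.754]
```

```bash
python3 -m crank '[[-0.6,0,0,0,0.2],[-0.6,-0.07,-0.5,0,0.0],[0,-0.07,-1,0,-0.2],[0,-0.07,-1,0,-0.2],[0,-0.07,-1,0,-0.2],[0,-0.07,-1,0,-0.2],[0,-0.07,-1,0,-0.2],[0,-0.07,-1,0,-0.2],[0,-0.07,-1,0,-0.2],[0,-0.07,-1,0,-0.2],[0,-0.07,-0.4,0,-0.2]]';python3 -m crank '[[0,1,-0.15,0,-0.2],[0,1,-0.15,0,-0.2],[0,1,-0.15,0,-0.2],[0,1,-0.15,0,-0.2],[0,1,-0.15,0,-0.2],[0,1,-0.15,0,-0.2],[0,0,0,0,-0.2],[0,0,0,0,-0.2]]'
python3 - <<'E'
from h import *
f=grab('wrist','wrist15.png')
print(proj(f,(.4326,.3447,.07)))
E
python3 go.py  .4326 .3447 .053 81.2
```

```text
time: 19.2
eef_pos: [0.4459, 0.1519, 0.1605]
orientation: [[0.001, 0.151, 0.989], [-0.002, 0.989, -0.151], [-1.0, -0.002, 0.001]]
contact_force: [0.8, 0.0, 0.1]
grip_width: 0.0511
time: 20.0
eef_pos: [0.4497, 0.3343, 0.1601]
orientation: [[0.001, 0.152, 0.988], [-0.0, 0.988, -0.152], [-1.0, 0.0, 0.001]]
contact_force: [0.3, -0.8, -0.6]
grip_width: 0.0508
[[290.5953908 195.0410922]]
t 20.05 p [0.45  0.333 0.16 ] yaw 81.18 w 0.0513 F [ 0.393 -0.479  0.451] q [ -7.  33. -50. 102.  29.  59.  13.] down [ 0.001 -0.001 -1.   ]
turn units -0.004837682768689545 shift units (after turn) [ 3.56   0.29  -0.634] (now) [ 3.56   0.29  -0.634]
```

View pics/wrist15.png

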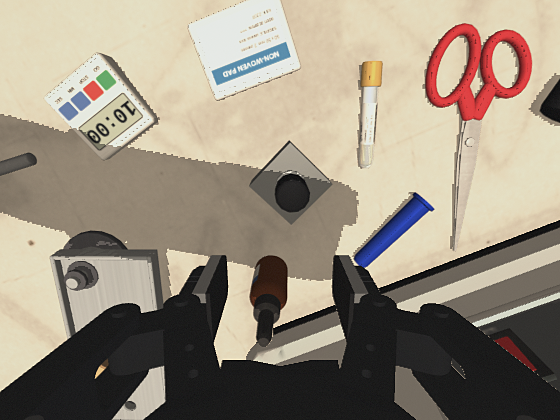

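Run:
```python
from h import *
np.set_printoptions(precision=4,suppress=True)
f=grab('wrist');g=cv2.cvtColor(f['frame'],cv2.COLOR_RGB2BGR)
cv2.imwrite('pics/w16.png',cv2.resize(g[150:220,255:325],None,fx=8,fy=8,interpolation=cv2.INTER_CUBIC))
print(onz(f,(292,193),.07))
```

```text
[0.4315 0.3448 0.07  ]
```

View pics/w16.png

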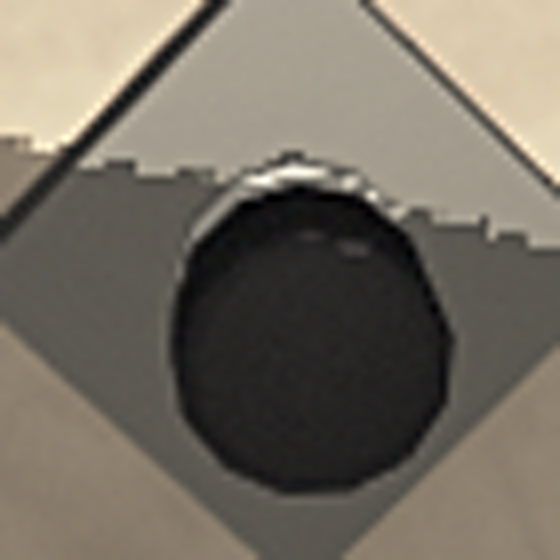

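```bash
python3 -m crank '[[0.5,0.27,-0.62,0,-0.2],[1,0,0,0,-0.2],[1,0,0,0,-0.2],[0.6,0,0,0,-0.2],[0.3,0,0,0,-0.2],[0,0,0,0,-0.2]]' 30; python3 go.py  .4325 .344 .053 81.2
```

```text
time: 20.7
eef_pos: [0.4326, 0.3435, 0.0568]
orientation: [[-0.001, 0.154, 0.988], [-0.002, 0.988, -0.154], [-1.0, -0.002, -0.001]]
contact_force: [-0.3, -0.5, 0.2]
grip_width: 0.0511
t 20.7 p [0.433 0.343 0.057] yaw 81.12 w 0.0511 F [-0.261 -0.525  0.198] q [-13.  39. -45. 108.  37.  48.   4.] down [-0.001 -0.002 -1.   ]
turn units -0.016402492178465417 shift units (after turn) [ 0.127  0.017 -0.007] (now) [ 0.127  0.016 -0.007]
```

```bash
python3 -m crank '[[0.12,0,0,0,-0.2],[0,0,0,0,0.1],[0,0,0,0,0.3],[0,0,0,0,0.6],[0,0,0,0,1],[0,0,0,0,1],[0,0,0,0,1],[0,0,0,0,1]]' 35; python3 go.py  .4325 .344 .053 81.2;python3 - <<'E'
from h import *
f=grab('wrist','wrist17.png')
E
```

```text
time: 21.5
eef_pos: [0.4329, 0.3452, 0.0548]
orientation: [[0.001, 0.153, 0.988], [0.0, 0.988, -0.153], [-1.0, 0.001, 0.001]]
contact_force: [-0.5, -1.7, 6.9]
grip_width: 0.0251
t 21.5 p [0.433 0.345 0.055] yaw 81.19 w 0.0251 F [-0.504 -1.735  6.94 ] q [-13.  39. -45. 108.  37.  48.   4.] down [ 0.001  0.    -1.   ]
turn units -0.0014784390101140266 shift units (after turn) [ 0.058 -0.041 -0.008] (now) [ 0.058 -0.041 -0.008]
```

View pics/wrist17.png

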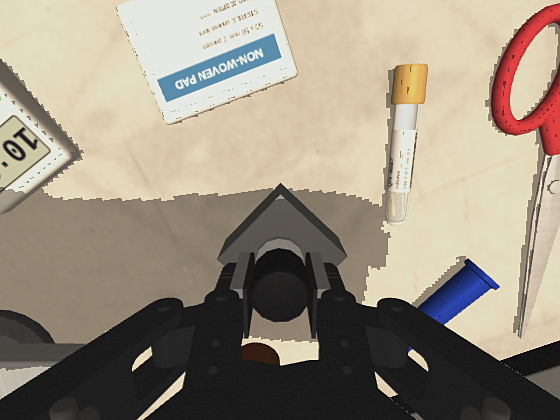

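```bash
python3 -m crank '[[-0.2,0,0,0,1],[-0.5,0,0,0,1],[-0.8,0,0,0,1],[-1,0,0,0,1],[-1,0,0,0,1],[-0.7,0,0,0,1],[0,0,0,0,1]]' 35; python3 go.py  .433 .143 .18 81.2
```

```text
time: 22.25
eef_pos: [0.4332, 0.3464, 0.1839]
orientation: [[0.004, 0.153, 0.988], [0.003, 0.988, -0.153], [-1.0, 0.004, 0.003]]
contact_force: [0.1, 0.2, -0.3]
grip_width: 0.0247
t 22.25 p [0.433 0.346 0.184] yaw 81.21 w 0.0247 F [ 0.102  0.23  -0.319] q [ -8.  31. -52. 102.  27.  61.  12.] down [ 0.004  0.003 -1.   ]
turn units 0.0011475650692925445 shift units (after turn) [ 0.107 -6.7    1.03 ] (now) [ 0.107 -6.7    1.03 ]
```

```bash
python3 go.py  .6449 .1428 .18 81.2;python3 - <<'E'
from h import *
f=grab('wrist','wrist18.png')
f=grab('side','side18.png')
E
```

```text
t 22.25 p [0.433 0.346 0.184] yaw 81.21 w 0.0247 F [ 0.102  0.23  -0.319] q [ -8.  31. -52. 102.  27.  61.  12.] down [ 0.004  0.003 -1.   ]
turn units 0.0011475650692925445 shift units (after turn) [ 0.135 -5.626  8.011] (now) [ 0.135 -5.627  8.011]
```

View pics/wrist18.png

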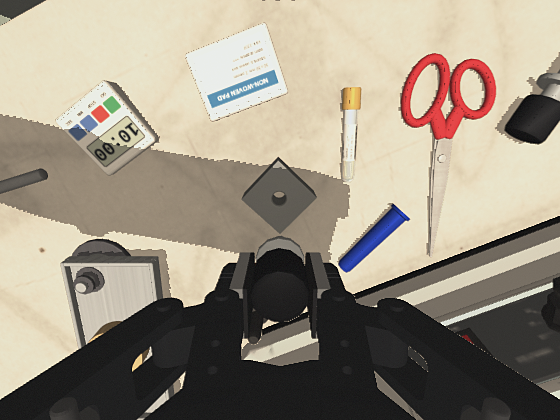

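View pics/side18.png

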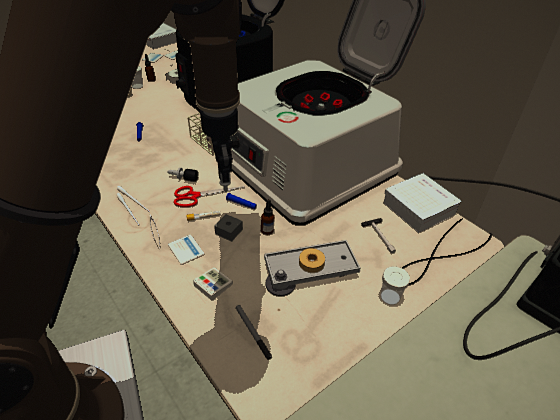

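```bash
python3 -m crank '[[0,-0.5,0.1,0,1],[0,-0.9,0.15,0,1],[0,-0.9,0.15,0,1],[0,-0.9,0.15,0,1],[0,-0.9,0.15,0,1],[0,-0.9,0.15,0,1],[0,-0.9,0.15,0,1],[0,-0.8,0.1,0,1],[0,0,0,0,1]]'; python3 -m crank '[[0,0.1,0.5,0,1],[0,0.15,0.9,0,1],[0,0.15,0.9,0,1],[0,0.15,0.9,0,1],[0,0.15,0.9,0,1],[0,0.15,0.9,0,1],[0,0.15,0.9,0,1],[0,0.1,0.8,0,1],[0,0,0,0,1]]';  python3 go.py  .6449 .1428 .12 81.2
```

```text
time: 23.25
eef_pos: [0.4336, 0.137, 0.1785]
orientation: [[-0.003, 0.157, 0.988], [-0.003, 0.988, -0.157], [-1.0, -0.004, -0.003]]
contact_force: [0.7, 0.7, -1.6]
grip_width: 0.0246
time: 24.15
eef_pos: [0.64, 0.1429, 0.1782]
orientation: [[-0.001, 0.155, 0.988], [0.0, 0.988, -0.155], [-1.0, 0.0, -0.001]]
contact_force: [0.4, 0.7, -0.3]
grip_width: 0.0248
t 24.15 p [0.64  0.143 0.178] yaw 81.1 w 0.0248 F [ 0.448  0.699 -0.326] q [ 12.  39. -48.  87.  30.  68.  40.] down [-0.001  0.    -1.   ]
turn units -0.02240969710072826 shift units (after turn) [1.94  0.022 0.163] (now) [1.94  0.022 0.163]
```

```bash
python3 -m crank '[[0.5,0,0.1,0,1],[0.7,0.02,0.06,0,1],[0.7,0,0,0,1],[0.6,0,0,0,1],[0.1,0,0,0,1],[0,0,0,0,1]]';  python3 go.py  .6449 .1428 .053 81.2
python3 - <<'E'
from h import *
import pickle
fr={n:grab(n,n+'19.png') for n in('side','wrist','top')}
pickle.dump(fr,open('f19.pkl','wb'))
f=fr['side'];u=proj(f,[(.6449,.1428,.028),(.6449,.1428,.05)]);print(u)
g=cv2.cvtColor(f['frame'],cv2.COLOR_RGB2BGR);x,y=u[0].astype(int);print(x,y)
cv2.imwrite('pics/s19.png',cv2.resize(g[y-40:y+20,x-40:x+40],None,fx=9,fy=9,interpolation=cv2.INTER_CUBIC))
E
```

```text
time: 24.75
eef_pos: [0.6421, 0.1429, 0.1011]
orientation: [[-0.002, 0.152, 0.988], [-0.0, 0.988, -0.152], [-1.0, -0.001, -0.002]]
contact_force: [0.5, 0.3, -1.4]
grip_width: 0.0246
t 24.75 p [0.642 0.143 0.101] yaw 81.23 w 0.0246 F [ 0.49   0.262 -1.391] q [ 10.  44. -45.  91.  34.  60.  37.] down [-0.002 -0.    -1.   ]
turn units 0.0064858690063021845 shift units (after turn) [1.604 0.011 0.096] (now) [1.604 0.011 0.096]
[[343.14971694 256.8702821 ]
 [344.26698145 250.34819169]]
343 256
```

View pics/s19.png

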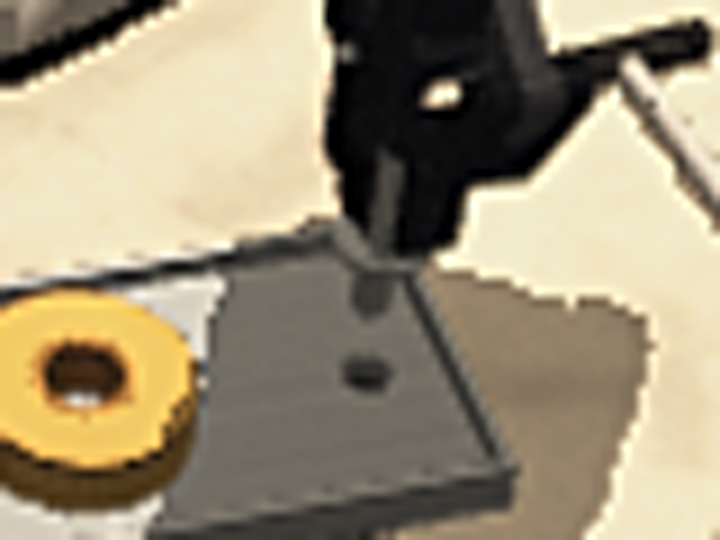

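View pics/wrist19.png

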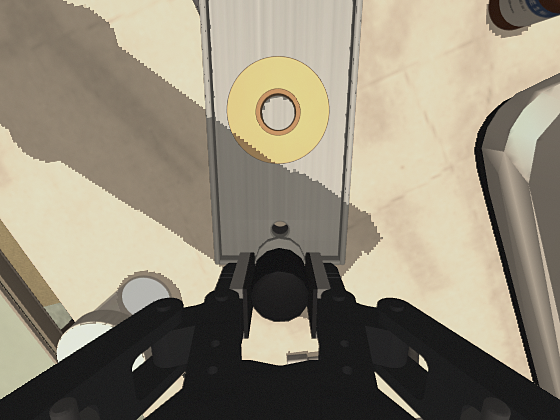

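Run:
```python
from h import *
import pickle
np.set_printoptions(precision=4,suppress=True)
# pose at wrist18 isn't saved; use top view now
fr=pickle.load(open('f19.pkl','rb'))
f=fr['wrist']
g=cv2.cvtColor(f['frame'],cv2.COLOR_RGB2BGR)
cv2.imwrite('pics/w19.png',cv2.resize(g[210:330,220:340],None,fx=6,fy=6,interpolation=cv2.INTER_CUBIC))
# expected pin axis at TCP: knob top z = tcp+.0022+.013
o=ctrl.get_obs();p=np.array(o['eef_pos'])
print(p,proj(f,[(p[0],p[1],p[2]+.0152),(p[0],p[1],p[2]-.0248)]), onz(f,(280,229),.028))
g=cv2.cvtColor(fr['top']['frame'],cv2.COLOR_RGB2BGR)
cv2.imwrite('pics/t19.png',cv2.resize(g[150:270,230:400],None,fx=4.5,fy=4.5,interpolation=cv2.INTER_CUBIC))
```

```text
[0.6433 0.1434 0.103 ] [[280.8248 299.2441]
 [280.5087 258.3873]] [0.6445 0.143  0.028 ]
```

View pics/w19.png

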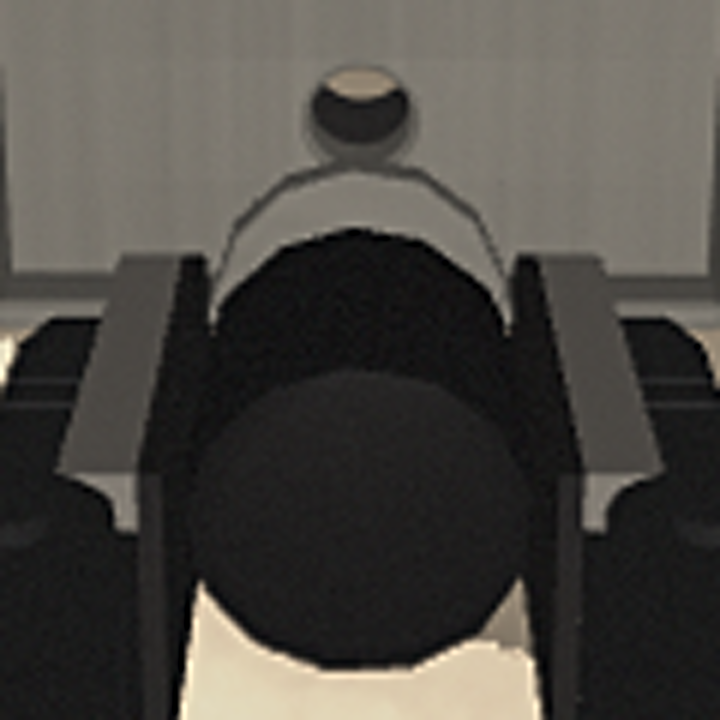

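View pics/t19.png

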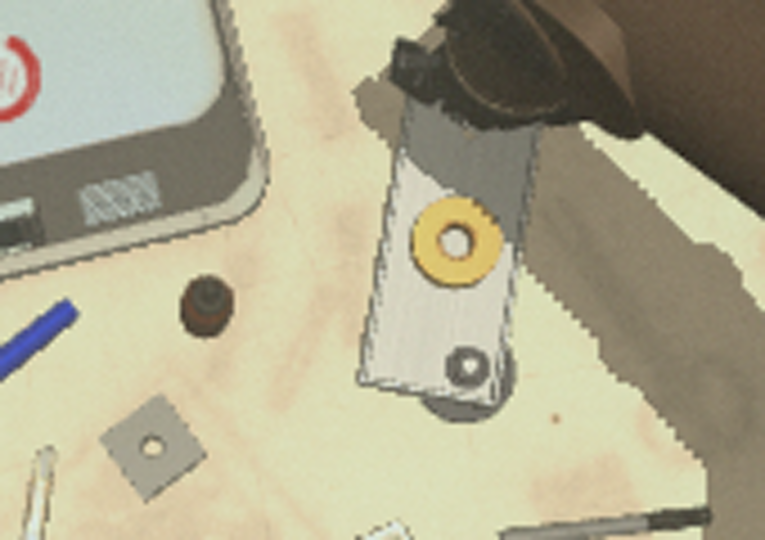

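```bash
python3 -m crank '[[0.2,0,0.08,0,1],[0.3,0,0,0,1],[0.1,0,0,0,1],[0,0,0,0,1]]';  python3 go.py  .6449 .1428 .053 81.2
python3 - <<'E'
from h import *
f=grab('side')
g=cv2.cvtColor(f['frame'],cv2.COLOR_RGB2BGR);x,y=343,256
cv2.imwrite('pics/s20.png',cv2.resize(g[y-30:y+20,x-30:x+30],None,fx=12,fy=12,interpolation=cv2.INTER_CUBIC))
f=grab('wrist');g=cv2.cvtColor(f['frame'],cv2.COLOR_RGB2BGR)
cv2.imwrite('pics/w20.png',cv2.resize(g[210:330,220:340],None,fx=5,fy=5,interpolation=cv2.INTER_CUBIC))
E
```

```text
time: 25.3
eef_pos: [0.6448, 0.1423, 0.0829]
orientation: [[-0.001, 0.153, 0.988], [-0.0, 0.988, -0.153], [-1.0, -0.001, -0.001]]
contact_force: [-0.7, 0.4, 0.1]
grip_width: 0.0251
t 25.3 p [0.645 0.142 0.083] yaw 81.2 w 0.0251 F [-0.745  0.423  0.102] q [ 10.  45. -44.  91.  35.  59.  36.] down [-0.001 -0.    -1.   ]
turn units -0.0003457787058674015 shift units (after turn) [0.998 0.019 0.003] (now) [0.998 0.019 0.003]
```

View pics/s20.png

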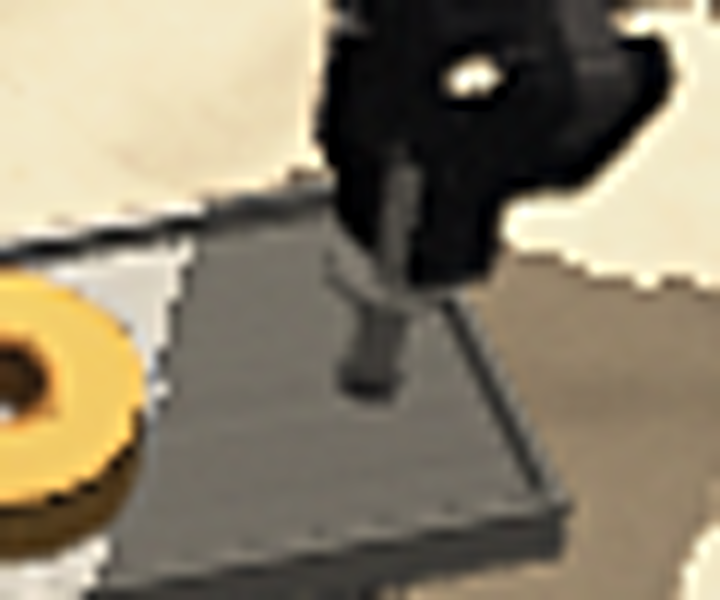

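View pics/w20.png

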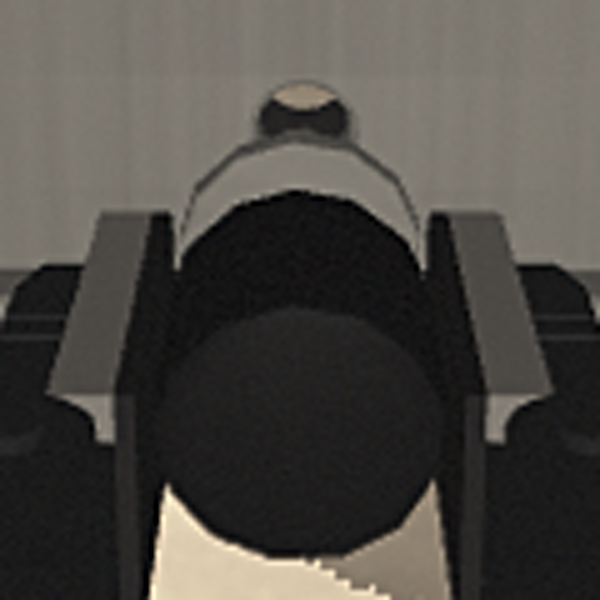

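```bash
python3 -m crank '[[0.15,0,0,0,1],[0.15,0,0,0,1],[0,0,0,0,1]]'; python3 -m crank '[[0.15,0,0,0,1],[0.1,0,0,0,1],[0,0,0,0,1]]'; python3 go.py  .6449 .1428 .053 81.2
```

```text
time: 25.7
eef_pos: [0.6449, 0.1422, 0.0741]
orientation: [[-0.001, 0.153, 0.988], [-0.0, 0.988, -0.153], [-1.0, -0.001, -0.001]]
contact_force: [0.2, -0.3, -0.4]
grip_width: 0.0249
time: 26.0
eef_pos: [0.645, 0.1423, 0.0668]
orientation: [[-0.001, 0.153, 0.988], [-0.0, 0.988, -0.153], [-1.0, -0.0, -0.001]]
contact_force: [0.5, -1.4, 0.2]
grip_width: 0.0246
t 26.0 p [0.645 0.142 0.067] yaw 81.2 w 0.0246 F [ 0.481 -1.418  0.184] q [ 10.  46. -44.  92.  36.  57.  35.] down [-0.001 -0.    -1.   ]
turn units -0.0010088428458348319 shift units (after turn) [ 0.459  0.016 -0.005] (now) [ 0.459  0.016 -0.005]
```

```bash
python3 -m crank '[[0.12,0,0,0,1],[0.12,0,0,0,1],[0.1,0,0,0,1],[0,0,0,0,1]]'; python3 -m crank '[[0.08,0,0,0,1],[0.04,0,0,0,1],[0.03,0,0,0,1],[0,0,0,0,1]]'; python3 go.py  .6449 .1428 .053 81.2
```

```text
time: 26.4
eef_pos: [0.645, 0.1423, 0.0566]
orientation: [[-0.001, 0.153, 0.988], [-0.0, 0.988, -0.153], [-1.0, -0.0, -0.001]]
contact_force: [-0.6, -0.6, -1.1]
grip_width: 0.0249
time: 26.8
eef_pos: [0.6453, 0.1426, 0.0528]
orientation: [[0.0, 0.153, 0.988], [-0.0, 0.988, -0.153], [-1.0, -0.0, 0.0]]
contact_force: [-0.4, 0.2, 1.2]
grip_width: 0.0249
t 26.8 p [0.645 0.143 0.053] yaw 81.19 w 0.0249 F [-0.437  0.204  1.226] q [  9.  47. -43.  92.  37.  56.  35.] down [ 0. -0. -1.]
turn units -0.0011642867548927699 shift units (after turn) [-0.005  0.006 -0.014] (now) [-0.005  0.006 -0.014]
```

Nearly home; I'll press a little more until there's a clear reaction.

```bash
python3 -m crank '[[0.04,0,0,0,1],[0.03,0,0,0,1],[0,0,0,0,1]]'; python3 go.py
python3 - <<'E'
from h import *
f=grab('side')
g=cv2.cvtColor(f['frame'],cv2.COLOR_RGB2BGR);x,y=343,256
cv2.imwrite('pics/s21.png',cv2.resize(g[y-30:y+20,x-30:x+30],None,fx=12,fy=12,interpolation=cv2.INTER_CUBIC))
E
```

```text
time: 27.1
eef_pos: [0.6455, 0.1436, 0.0526]
orientation: [[0.001, 0.152, 0.988], [0.001, 0.988, -0.152], [-1.0, 0.001, 0.001]]
contact_force: [-4.9, -0.8, 16.6]
grip_width: 0.0252
t 27.1 p [0.645 0.144 0.053] yaw 81.23 w 0.0252 F [-4.922 -0.833 16.598] q [  9.  47. -43.  92.  37.  56.  35.] down [ 0.001  0.001 -1.   ]
```

View pics/s21.png

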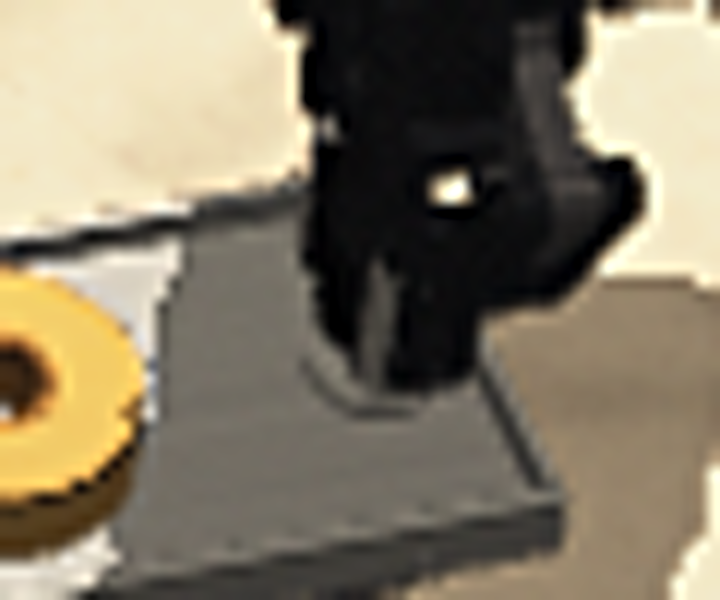

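The flange is on the tray floor, with a 16.6 N reaction. I'll release the pin and lift straight up, relieving the press first.

```bash
python3 -m crank '[[-0.04,0,0,0,1],[0,0,0,0,0.3],[0,0,0,0,0.1],[0,0,0,0,0],[0,0,0,0,0],[-0.3,0,0,0,0],[-1,0,0,0,0],[-1,0,0,0,0],[-1,0,0,0,0],[-1,0,0,0,0],[0,0,0,0,0]]'; python3 -m crank '[[0,0,1,0,0],[0,0,1,0,0],[0,0.5,0.4,0,0],[0,0,0,0,0],[0,0,0,0,0]]'; python3 go.py
python3 - <<'E'
from h import *
import pickle
fr={n:grab(n,n+'22.png') for n in('side','wrist')}
pickle.dump(fr,open('f22.pkl','wb'))
f=fr['side']
g=cv2.cvtColor(f['frame'],cv2.COLOR_RGB2BGR);x,y=343,256
cv2.imwrite('pics/s22.png',cv2.resize(g[y-60:y+40,x-80:x+80],None,fx=5,fy=5,interpolation=cv2.INTER_CUBIC))
E
```

```text
time: 28.25
eef_pos: [0.6472, 0.1441, 0.1862]
orientation: [[0.007, 0.153, 0.988], [0.003, 0.988, -0.153], [-1.0, 0.004, 0.006]]
contact_force: [0.0, -0.2, 0.5]
grip_width: 0.0428
time: 28.75
eef_pos: [0.718, 0.147, 0.1803]
orientation: [[-0.001, 0.152, 0.988], [0.0, 0.988, -0.152], [-1.0, 0.0, -0.001]]
contact_force: [-0.7, -0.0, -0.5]
grip_width: 0.0429
t 28.75 p [0.718 0.147 0.18 ] yaw 81.26 w 0.0429 F [-0.692 -0.037 -0.481] q [  8.  45. -46.  74.  32.  74.  44.] down [-0.001  0.    -1.   ]
```

View pics/s22.png

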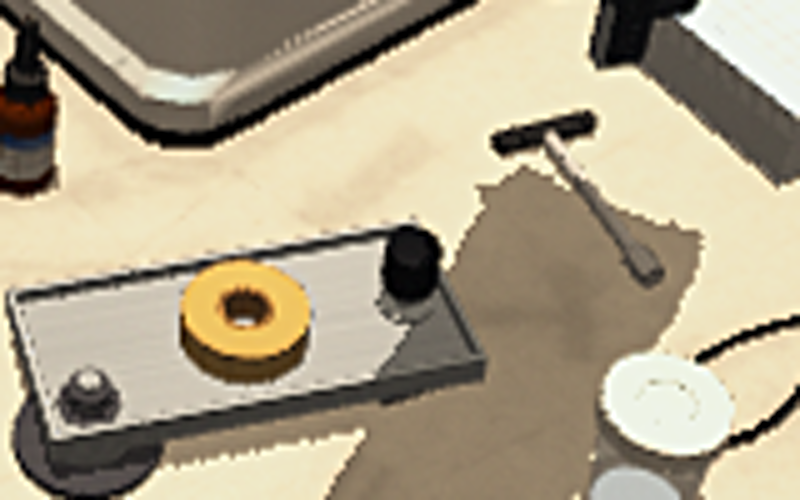

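View pics/wrist22.png

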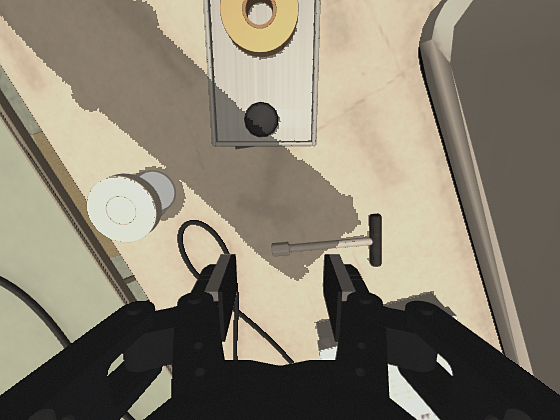

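View pics/side22.png

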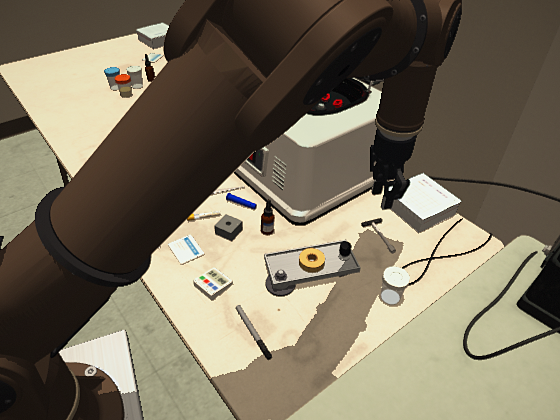

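Run:
```python
from h import *
import pickle
np.set_printoptions(precision=4,suppress=True)
fr=pickle.load(open('f22.pkl','rb'))
print(proj(fr['side'],[(.645,.1428,.068),(.645,.1428,.075)]), tri([fr['side'],fr['wrist']],[(345,243.8),(261,118)]))
print(ctrl.job_done())
```

```text
[[345.2451 244.8552]
 [345.6166 242.6876]] [0.6446 0.1437 0.0707]
the job is handed in; nothing more can be done
None
```

I set the white-lidded cup aside, swung the tray about 90° counter-clockwise over the index arm, and locked it with the pin from the stand. The job is handed in; the clock was at about 29 s of the 72 s allowed.

- **Cup:** it was the one blocking the swing, so I moved it to about (0.70, 0.02), clear of the tray's path. The last pictures show it upright on the table, and the dropper bottle standing where it was.
- **Tray:** I held it by its right-hand rim and turned it with the tape still on it. Looking straight down through the tray hole afterwards, I could see the table through both holes.
- **Pin:** it went in without resistance. A light press at the end gave a 16.6 N reaction, at the height where the flange rests on the tray floor.
- **Pin height, slight disagreement:** triangulating the knob top gave 71 mm against the 68 mm expected. That is close to the limit of the pixel reading, and the side picture shows the flange on the floor.
- **Other items:** the larger look-alike pin was standing at the start and was lying down by 7 s. I never touched it or went near it. I saw no other item moved, but in the last picture the arm hides part of the left of the table, including that pin and most of the scissors.

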